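Pack two hardware kits, one part straight from the clamp fixture

TASK

Make up the two hardware kits: into the square carton go the lug bracket and the large hex nut, and into the long carton go the round flange and the aluminium block, which must first be freed from the checking fixture by flipping the toggle clamp's handle right over. Set every part upright on the carton's floor, one in each half of its carton, and leave the small hex nut where it is and the clamp open.

Things in the scene. Friction and masses are not known exactly. Their poses are not given: they have to be found in the camera images.
- lug_center (a point): Lug bracket, plain steel, loose, standing on the bench: square foot 50 x 50 x 8 mm with an upright plate across its middle, 10 mm thick along the part's x, 40 mm wide along its y (24 mm wide in the top 12 mm), with a dark cross hole. 50 mm high overall, about 0.25 kg. This point is on its vertical centre line, 25 mm above its underside; z up. Can be pinched by the upright plate across its 10 mm thickness.
- big_nut_center (a point): Large hexagonal nut (long coupling nut), plain steel, loose, standing on end: 36 mm across flats, 42 mm across corners, 50 mm high, about 0.3 kg, dark bore on top. This point is its centre, 25 mm above its underside; z up along the bore; flats face its +x and -x and every 60 degrees from there.
- flange_center (a point): Round flange, plain steel, loose, lying on its foot: foot disc 64 mm diameter, 10 mm thick; hub above it 32 mm diameter, up to 44 mm high overall, about 0.3 kg. This point is on the axis, 22 mm above its underside; z up along the axis. Can be pinched by the hub.
- block_center (a point): Aluminium block with two dark drill holes on top, loose but held in the fixture by the toggle clamp: 36 mm along its x, 60 mm along its y, 40 mm high, about 0.23 kg. This point is its centre, 20 mm above its underside; it stands on the fixture's base plate (top 12 mm above the bench) between low end stops at both y ends that reach 10 mm above the plate; its x sides are free for the fingers.
- small_nut_center (a point): Small hexagonal nut, plain steel, 24 mm across flats, 24 mm high, loose. Spare stock: it belongs to no kit and stays where it is. This point is its centre, 12 mm above its underside.
- square_carton: Open square cardboard carton, fixed to the bench: 160 x 160 mm outside, 50 mm high, walls and floor 4 mm thick. A 4 mm thick divider up to 44 mm above the bench runs along its x axis through the middle and parts it into two halves, each 152 mm (x) by 74 mm (y), with centres at y = +39 and -39 mm. Origin at the centre of its underside.
- long_carton: Open oblong cardboard carton, fixed to the bench: 110 mm along its x, 220 mm along its y outside, 50 mm high, walls and floor 4 mm thick. A 4 mm thick divider up to 44 mm above the bench runs along its x axis through the middle and parts it into two halves, each 102 mm (x) by 104 mm (y), with centres at y = +54 and -54 mm. Origin at the centre of its underside.
- fixture: Checking fixture fixed to the bench: grey base plate 90 mm (x) by 150 mm (y), 12 mm thick; origin at the centre of its underside. The block's nest is at y = -30 mm; the toggle clamp stands between two steel cheeks, 80 mm high, at y = +34 to +70 mm. Closed, its arm lies over the block, up to 72 mm above the bench; open, it stands up to about 142 mm high, at y above +15 mm.
- clamp_handle (a joint): Angle of the toggle clamp's handle: 0 = closed (leaning 0.3 rad towards the block), 1.85 = fully open at its stop (leaning 1.55 rad towards the fixture's +y). Its hinge lies along the fixture's x at y = +49 mm, 66 mm above the bench. Closed, it locks the arm on the block; pushed at the knob towards the fixture's +y, well past upright, it tips on by its own weight, lifts the arm and stays.
- clamp_knob (a point): Centre of the black ball knob, 22 mm diameter, at the end of the clamp handle (10 mm thick rod), 65 mm from the handle's hinge; about 128 mm above the bench while closed, about 67 mm when open.
Not all that is in view belongs to the job. Leave any red look-alike of the part that bears big_nut_center alone. Leave any red look-alike of the part that bears block_center alone.

How it is judged:
By the outcome, as a careful person would: the job done as asked, in the order asked, and still so for the second after the job is handed in, with the robot touching nothing.
It also fails if it takes over 128 s, if anything falls off the work surface, if the arm or the gripper's body presses on something with over 40 N, if the wrist force passes 120 N, or if a joint passes its speed limit or range.

ROBOT

A 6-joint arm with a two-finger parallel gripper is mounted at the origin on the work surface. World frame = base frame: x ahead of the robot, y to its left, z up, the work surface at z = 0. Lengths are in m, angles in rad, forces in N, time in s.
With the tool pointing down it reaches from about 0.35 to 0.875 m from the base axis. Payload 4.2 kg.
Tool frame: the origin (TCP) lies midway between the tips of the shut fingers; the grasp point (between the pads) lies 19 mm behind it; z points along the fingers, y is the line along which they close (so a half turn about z gives the same grasp; the last joint's range is limited). The gripper opens to 87 mm and grips with 3 to 60 N. Pads are 19 mm wide; open, the fingers measure 117 mm over their backs; the gripper's body (75 mm by 190 mm) begins 51 mm behind the grasp point.
Start: joints at [-0.853, 0.385, 0.008, 0, -1.194, -0.259], TCP at [0.277, -0.56, 0.223] pointing down, gripper open.
Joint ranges: [-3.14, 3.14], [-1.21, 2.06], [-1.07, 1.41], [-3.16, 2.05], [-2.99, -0.16], [-3.1, 3.1]. Speed limits (rad/s): [2.79, 2.79, 3.14, 3.14, 3.14, 3.14].

INTERFACE

Orientations are given as a 3x3 rotation matrix whose columns are the frame's x, y, z axes.
In Python, from workcell import robot gives the robot as it stands. The module is installed in compiled form; this text tells all that it offers.
- The arm moves only by the tool arm_command, never from a script. Its argument "commands" is a list of rows, each a list of 5 numbers: the shift along the world's x, y, z in mm, then the turn about the world's z in degrees, then the opening in per cent of the stroke, from 0 (shut) to 100 (fully open). A call has 1 to 5 rows; each row shifts and turns the commanded pose from where the row before left it; what a row does not reach is not made up. A row lasts 1/10 s, in which the tool goes at most 50 mm and 8.59 degrees, less where a joint would pass 70% of its speed; a pose out of reach is approached as far as the arm can. A call is refused whole if a number of a shift passes 50 or a number of a turn 8.59, either way. A call with a gripper value outside its range is refused whole. The fingers move at their own pace and stop on an object; the grip force is fixed at half the most. Time passes only in rows, so rows that do not move let the fingers close. It gives the time, the measured TCP pose, the force, the opening and the grip force at its end, in the units of the state.
- robot.state(): the state, without advancing time (a new reading comes with each control period).
- robot.read_camera(name): name is "scene" or "top"; returns the picture (480x640x3 uint8, blue, green, red); there is no depth.
- robot.camera_params(name): a dict with "intrinsics" (3x3 intrinsics, pixels), "rvec" (rotation vector, rad) and "tvec" (3), from world to camera coordinates, as OpenCV has them. Camera axes: x right, y down, z forward; pixel columns grow to the right and rows downward; lengths in m; the calibration is good to about 2 mm. A picture is of the moment at which its call begins. camera_params takes no time and is no camera call.
- robot.finish_job(): hands the job in; it is judged then, once.
Trained networks look in the newest picture that a camera, given by its name, has taken for a name from the list of things; names that differ only in an ending like _2 or _b are one class to them, and where a whole thing is asked for, a point or a joint stands for the part that bears it (a point fixed in the world has none). Each returns a list of dicts, best first, with "score" (0 to 1); they miss things now and then, are a little off and sometimes report something else, mostly with a low value. They report only what shows in the picture. A call takes as long as a camera call. They do not tell look-alikes from the thing itself.
- robot.cut_out(label, camera): "mask" (480x640 bool, what is visible of it) and "bbox" ([left, top, right, bottom] in pixels, round what is visible of it).
The state is a dict: "time_s": time; "joint_pos": joint angles; "qd": joint speeds; "joint_torque": joint torques, N m; "ee_pos": TCP position; "tool_rot": TCP orientation; "force": force on the tool from outside, world axes, zero at the start; "wrist_torque": the same for the moment, N m; "width": finger opening in m; "grip_force": force on a finger pad.
Only numpy, scipy, OpenCV 4.12 (cv2) and the standard library are available. Lean on these libraries where they do the work, as an engineer would, in place of code of your own. Each camera call takes 0.05 s, during which the arm holds its last target. There are 200 camera calls.

## Working session

There is one attempt and no reset: what is moved stays moved. The work goes in short steps, Python scripts to look and compute and a tool call to move; the robot and the scene stay as the last step left them, time stands still between calls to the robot, and variables do not carry over. Pictures are saved under pics/ and viewed, at most 14 in all, crops included, and the job is handed in when it is done.

Besides the shell and the picture viewer there is one more tool, called after "Call:" by a JSON object that holds its "method" and its "body", one argument or row to a line. arm_command: Moves the arm, as the interface text tells. Its arguments: {"type":"object","properties":{"commands":{"type":"array","items":{"type":"array","items":{"type":"number"}}}},"required":["commands"]}

```bash
mkdir -p pics; ls
python3 - <<'E'
from workcell import robot
import cv2
for c in("scene","top"):
    im=robot.read_camera(c); cv2.imwrite(f"pics/{c}0.png",im)
    p=robot.camera_params(c); print(c,p)
    for l in["lug_center","big_nut_center","flange_center","block_center","small_nut_center","square_carton","long_carton","fixture","clamp_knob"]:
        for d in robot.cut_out(l,c)[:3]:
            print(l,round(d["score"],2),[int(v) for v in d["bbox"]])
print(robot.state())
E
```

```text
pics
scene {'intrinsics': array([[555.33453282,   0.        , 326.62786837],
       [  0.        , 555.33453282, 234.32003001],
       [  0.        ,   0.        ,   1.        ]]), 'rvec': array([ 0.98422505,  2.31799097, -1.15255562]), 'tvec': array([ 0.36023753, -0.14768214,  1.46799939])}
lug_center 0.92 [356, 246, 384, 275]
lug_center 0.68 [184, 162, 282, 228]
big_nut_center 0.91 [302, 202, 318, 231]
big_nut_center 0.77 [322, 190, 339, 215]
big_nut_center 0.7 [320, 222, 339, 251]
block_center 0.74 [410, 344, 445, 391]
block_center 0.7 [448, 301, 487, 342]
small_nut_center 0.66 [313, 250, 326, 268]
square_carton 0.76 [219, 251, 334, 353]
long_carton 0.93 [181, 161, 285, 232]
long_carton 0.3 [219, 253, 333, 349]
fixture 0.83 [434, 290, 530, 376]
fixture 0.18 [448, 304, 489, 343]
clamp_knob 0.8 [507, 292, 524, 330]
top {'intrinsics': array([[433.14142561,   0.        , 323.68224563],
       [  0.        , 433.14142561, 229.8908453 ],
       [  0.        ,   0.        ,   1.        ]]), 'rvec': array([ 2.16510428, -2.12987365,  0.1332923 ]), 'tvec': array([-0.00898867,  0.51647149,  
[... 586 characters left out ...]
-07,
       -1.19398003e+00, -2.58626490e-01]), 'qd': array([ 0.00100595,  0.00035081, -0.00068007,  0.00172942, -0.00104839,
        0.00119456]), 'joint_torque': array([ 6.98024705e-04, -3.90475810e+01,  1.87622827e+01,  4.22432229e+00,
        1.55475957e-02, -1.58255830e-05]), 'ee_pos': array([ 0.27679914, -0.5603302 ,  0.22256982]), 'tool_rot': array([[-8.96598628e-01, -4.42844103e-01,  2.51152169e-05],
       [-4.42844103e-01,  8.96598628e-01, -3.00463006e-05],
       [-9.21244203e-06, -3.80615976e-05, -9.99999999e-01]]), 'force': array([0.56741399, 0.15421588, 0.12145195]), 'wrist_torque': array([-0.0216382 , -0.02069163, -0.0213566 ]), 'grip_force': 0.0, 'width': 0.08703268153814392}
```

Run:
```python
import cv2
im=cv2.imread("pics/top0.png")[150:360,100:560]
cv2.imwrite("pics/top0c.png",cv2.resize(im[:, :230],None,fx=3.4,fy=2.85*1.0 if 0 else 2.85,interpolation=cv2.INTER_CUBIC)) if 0 else cv2.imwrite("pics/top0c.png",cv2.resize(im,(800,365),interpolation=cv2.INTER_CUBIC))
im=cv2.imread("pics/scene0.png")[150:410,170:540]
cv2.imwrite("pics/scene0c.png",cv2.resize(im,(800,562),interpolation=cv2.INTER_CUBIC))
```

```text
(no output)
```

View pics/top0c.png

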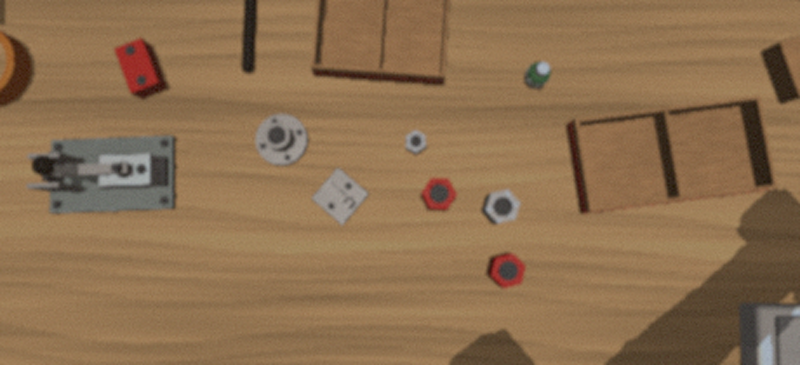

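View pics/scene0c.png

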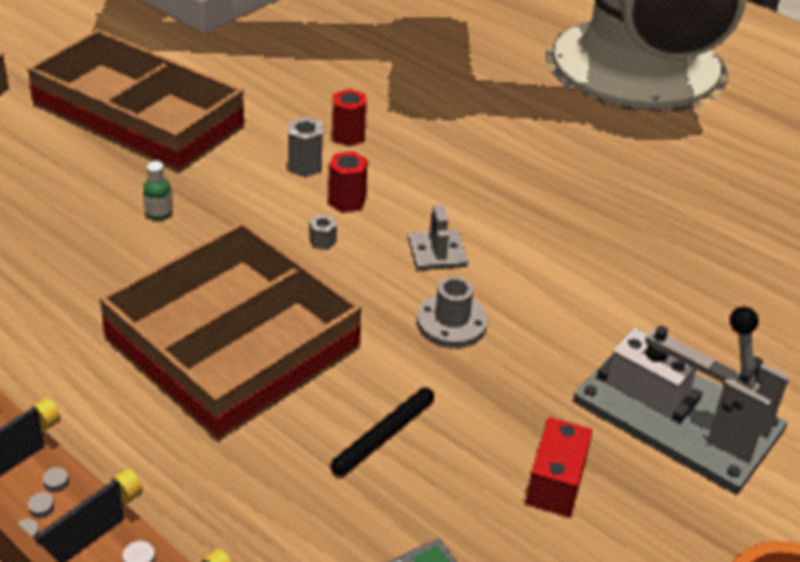

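```bash
cat > h.py <<'E'
from workcell import robot
import cv2,numpy as np
from scipy.optimize import minimize
P={c:robot.camera_params(c) for c in("scene","top")}
def box(x0,x1,y0,y1,z0,z1): return np.array([[x,y,z] for x in(x0,x1) for y in(y0,y1) for z in(z0,z1)])/1e3
def cyl(r,z0,z1,n=40,a0=0):
    a=a0+np.arange(n)*2*np.pi/n
    return np.concatenate([np.c_[r*np.cos(a),r*np.sin(a),0*a+z] for z in(z0,z1)])/1e3
M=dict(lug_center=[box(-25,25,-25,25,0,8),box(-5,5,-20,20,8,38),box(-5,5,-12,12,38,50)],
 big_nut_center=[cyl(18/np.cos(np.pi/6),0,50,6,np.pi/6)],flange_center=[cyl(32,0,10),cyl(16,10,44)],
 small_nut_center=[cyl(12/np.cos(np.pi/6),0,24,6,np.pi/6)],
 square_carton=[box(-80,80,-80,80,0,50)],long_carton=[box(-55,55,-110,110,0,50)],
 fixture=[box(-45,45,-75,75,0,12),box(-18,18,-60,0,12,52),box(-17,17,34,70,12,80)])
def T(p,pts):
    c,s=np.cos(p[2]),np.sin(p[2]); return pts@np.array([[c,s,0],[-s,c,0],[0,0,1]])+[p[0],p[1],0]
def proj(c,pts):
    q=P[c]; return cv2.projectPoints(np.asarray(pts,float),q["rvec"],q["tvec"],q["intrinsics"],None)[0][:,0]
def back(c,uv,z):
    q=P[c]; R=cv2.Rodrigues(q["rvec"])[0]; C=-R.T@q["tvec"]; d=R.T@np.linalg.solve(q["intrinsics"],[*uv,1]); return C+d*(z-C[2])/d[2]
def render(c,lab,p):
    im=np.zeros((480,640),np.uint8)
    for h in M[lab]:
        u=cv2.convexHull((proj(c,T(p,h))*16).round().astype(np.int32)); cv2.fillPoly(im,[u],255,cv2.LINE_AA,4)
    return cv2.GaussianBlur(im.astype(np.float32)/255,(0,0),1.2)
def fit(lab,masks,p0,step=.01,ystep=.15):
    mm={c:cv2.GaussianBlur(m.astype(np.float32),(0,0),1.2) for c,m in masks.items()}
    def f(p): return sum(((render(c,lab,p)-m)**2).sum()/m.sum() for c,m in mm.items())
    b=None
    s=np.array([[0,0,0],[step,0,ystep],[0,step,-ystep],[-step,-step,ystep]])
    r=minimize(f,p0,method="Nelder-Mead",options=dict(initial_simplex=np.array(p0)+s,xatol=1e-4,fatol=1e-5,maxiter=300))
    return r
def get(lab,c,im,red=False):
    for d in robot.cut_out(lab,c):
        m=d["mask"].astype(bool)
        if m.sum()<20: continue
        b,g,r=im[m].mean(0)
        if (r>1.9*g)==red: return m,d
    return None,None
def draw(im,c,lab,p):
    for h in M[lab]:
        u=cv2.convexHull(proj(c,T(p,h)).round().astype(np.int32)); cv2.polylines(im,[u],True,(0,255,0),1)
E
cat > fit0.py <<'E'
from h import *
ims={c:robot.read_camera(c) for c in P}; big={c:i.copy() for c,i in ims.items()}
yaws=dict(lug_center=np.arange(0,np.pi,np.pi/8),big_nut_center=np.arange(3)*np.pi/9,flange_center=[0],small_nut_center=[0,.5],
 square_carton=np.arange(-4,4)*np.pi/8,long_carton=np.arange(-4,4)*np.pi/8,fixture=np.arange(-2,3)*.15)
for lab in yaws:
    ms={}
    for c in P:
        m,d=get(lab,c,ims[c])
        if m is None or (lab=="square_carton" and c=="top"): continue
        ms[c]=m
    c=list(ms)[-1]; ys,xs=np.nonzero(ms[c]); g=back(c,(xs.mean(),ys.mean()),.02)
    rs=sorted([fit(lab,ms,[g[0],g[1],y]) for y in yaws[lab]],key=lambda r:r.fun)
    print(lab,list(ms),[(np.r_[r.x[:2]*1e3,np.degrees(r.x[2])].round(1).tolist(),round(r.fun,3)) for r in rs[:3]])
    for c in P: draw(big[c],c,lab,rs[0].x)
cv2.imwrite("pics/f_top.png",cv2.resize(big["top"][150:360,100:560],(800,365)))
cv2.imwrite("pics/f_scene.png",cv2.resize(big["scene"][150:410,170:540],(800,562)))
E
python3 fit0.py
```

```text
lug_center ['scene', 'top'] [([452.2, 59.2, 138.3], np.float64(1.107)), ([451.8, 59.4, 137.4], np.float64(1.108)), ([452.2, 59.5, 48.0], np.float64(1.126))]
big_nut_center ['scene', 'top'] [([439.6, -132.0, 17.7], np.float64(0.065)), ([439.8, -132.2, -1.3], np.float64(0.103)), ([438.7, -132.2, 38.1], np.float64(0.128))]
flange_center ['scene', 'top'] [([518.7, 134.4, -1.2], np.float64(0.099))]
small_nut_center ['scene'] [([514.9, -30.4, 4.6], np.float64(0.017)), ([515.2, -30.0, 34.1], np.float64(0.019))]
square_carton ['scene'] [([-2373.3, -1374.0, -45.0], np.float64(0.8)), ([-2259.7, -1065.3, 11.8], np.float64(0.8)), ([-1885.5, -906.3, -43.2], np.float64(0.8))]
long_carton ['scene', 'top'] [([504.1, -333.8, 8.0], np.float64(0.024)), ([503.9, -334.2, 8.0], np.float64(0.024)), ([503.8, -334.6, 7.0], np.float64(0.027))]
fixture ['scene', 'top'] [([471.2, 339.8, 2.5], np.float64(0.476)), ([471.2, 339.7, 2.6], np.float64(0.476)), ([471.5, 339.6, 2.5], np.float64(0.477))]
```

```bash
cat > fit1.py <<'E'
from h import *
ims={c:robot.read_camera(c) for c in P}; big={c:i.copy() for c,i in ims.items()}
def near(lab,c,g,tol):
    u=proj(c,[g])[0]
    for k in range(3):
        for d in robot.cut_out(lab,c):
            m=d["mask"].astype(bool); ys,xs=np.nonzero(m)
            if len(xs) and np.hypot(xs.mean()-u[0],ys.mean()-u[1])<tol: return m
        robot.read_camera(c)
g=back("top",(321,160),.0); print(g)
ms={"scene":near("square_carton","scene",g,40)}
R={}
r=min([fit("square_carton",ms,[.65,.01,y],.02) for y in(-.2,0,.2)],key=lambda r:r.fun); R["square_carton"]=r
ms={c:near("lug_center",c,[.452,.059,.015],15) for c in P}; ms={c:m for c,m in ms.items() if m is not None}
for y in np.arange(0,180,22.5):
    r=fit("lug_center",ms,[.452,.059,np.radians(y)]); print(list(ms),r.x,r.fun)
    if "lug_center" not in R or r.fun<R["lug_center"].fun: R["lug_center"]=r
for l,r in R.items(): print(l,np.r_[r.x[:2]*1e3,np.degrees(r.x[2])].round(1),r.fun)
X={l:r.x for l,r in R.items()}
X.update(fixture=[.4712,.3398,np.radians(2.5)],big_nut_center=[.4396,-.132,np.radians(17.7)],flange_center=[.5187,.1344,0],small_nut_center=[.515,-.0304,.08],long_carton=[.504,-.334,np.radians(8)])
for c in P:
    big[c]=cv2.resize(big[c],None,fx=4,fy=4,interpolation=cv2.INTER_CUBIC)
    for l in X:
        for h in M[l]:
            cv2.polylines(big[c],[cv2.convexHull(((proj(c,T(X[l],h))+.5)*4).round().astype(np.int32))],True,(0,255,0),1)
t=big["top"]; cv2.imwrite("pics/g_top.png",t[860:1120,460:1260]); 
t2=cv2.resize(t[600:1200,1300:2200],(800,533)); 
s=big["scene"]; cv2.imwrite("pics/g_scene.png",cv2.resize(s[600:1600,700:2140],(800,556)))
E
python3 fit1.py
```

```text
[0.67665924 0.00842606 0.        ]
['scene', 'top'] [ 0.45126032  0.06050523 -0.04385767] 0.3751305341720581
['scene', 'top'] [0.45080122 0.05994947 0.38980773] 0.3682000935077667
['scene', 'top'] [0.45029014 0.05919552 0.79403154] 0.22496184706687927
['scene', 'top'] [0.45199923 0.06047546 1.1434877 ] 0.2768283486366272
['scene', 'top'] [0.45185111 0.05967744 1.59130296] 0.35212722420692444
['scene', 'top'] [0.45015016 0.06024129 2.38727455] 0.10087192058563232
['scene', 'top'] [0.44928205 0.05917758 2.35716308] 0.1066201776266098
['scene', 'top'] [0.44977798 0.06107709 2.70152465] 0.20902636647224426
square_carton [674.7  11.8  -3.2] 0.004900459665805101
lug_center [450.2  60.2 136.8] 0.10087192058563232
```

View pics/g_top.png

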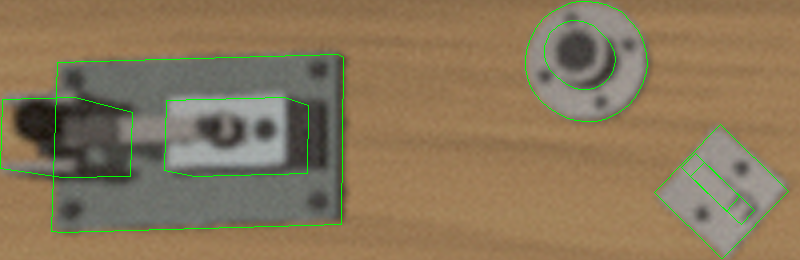

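View pics/g_scene.png

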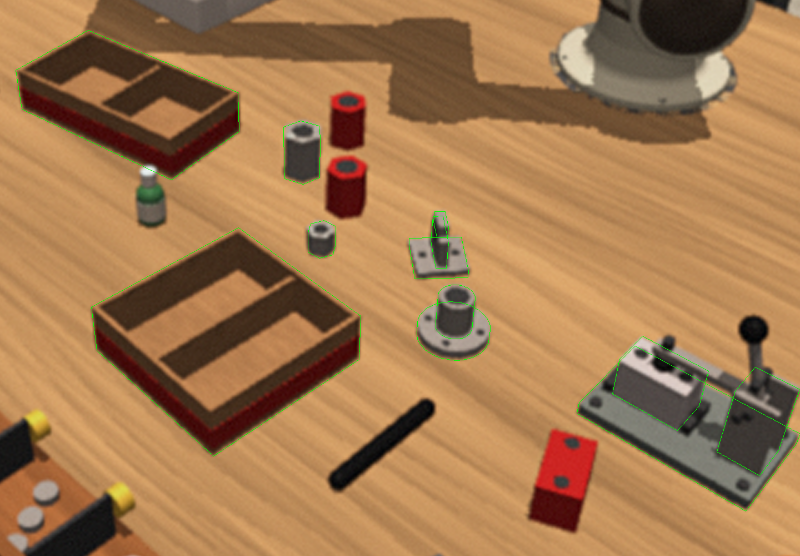

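The plain steel nut sits at top px (388,268), with red look-alikes at (354,258) and (390,306). The aluminium block is in the fixture at top px (173,248), with a red one at (180,188). The lug is at (295,261), the flange at (262,228), and the small nut at (340,232). The overlay crop confirms the model outlines fit the plain steel and aluminium parts, so I'm starting with the lug.

Call:
{"method": "arm_command", "body": {
  "commands": [
    [12,44,0,1.5,100],
    [12,44,0,1.5,100],
    [12,44,0,1.5,100],
    [12,44,0,1.5,100],
    [12,44,0,1.5,100]
  ]
}}

```text
time_s: 2.55
ee_pos: [0.337, -0.3388, 0.2227]
tool_rot: [[-0.831, -0.557, 0.001], [-0.557, 0.831, -0.0], [-0.0, -0.001, -1.0]]
force: [1.0, -0.2, 0.3]
width: 0.0869
grip_force: 0.0
```

Call:
{"method": "arm_command", "body": {
  "commands": [
    [12,44,0,1.5,60],
    [12,44,0,1.5,60],
    [12,44,0,1.5,60],
    [12,44,0,1.5,60],
    [12,44,0,1.5,60]
  ]
}}

```text
time_s: 3.05
ee_pos: [0.397, -0.1186, 0.2231]
tool_rot: [[-0.751, -0.661, 0.001], [-0.661, 0.751, -0.0], [-0.001, -0.001, -1.0]]
force: [1.1, 0.5, 0.2]
width: 0.0562
grip_force: 0.0
```

Call:
{"method": "arm_command", "body": {
  "commands": [
    [13.3,44.7,0,1.4,45],
    [13.3,44.7,0,1.4,45],
    [13.3,44.7,0,1.4,45],
    [13.3,44.7,0,1.3,45],
    [0,0,0,0,45]
  ]
}}

```text
time_s: 3.55
ee_pos: [0.4518, 0.0627, 0.2228]
tool_rot: [[-0.68, -0.733, 0.002], [-0.733, 0.68, 0.001], [-0.002, -0.001, -1.0]]
force: [-0.5, -0.2, -0.8]
width: 0.0393
grip_force: 0.0
```

Call:
{"method": "arm_command", "body": {
  "commands": [
    [0,0,-45,0,45],
    [0,0,-45,0,45],
    [0,0,-45,0,45],
    [0,0,-25,0,45],
    [0,0,-20,0,45]
  ]
}}

```text
time_s: 4.05
ee_pos: [0.449, 0.0575, 0.0409]
tool_rot: [[-0.685, -0.728, -0.002], [-0.728, 0.685, -0.001], [0.003, 0.001, -1.0]]
force: [-0.2, -0.3, -0.3]
width: 0.0393
grip_force: 0.0
```

Run:
```python
from h import *
ims=[]
for c in P:
    im=robot.read_camera(c); u=proj(c,[[.45,.06,.03]])[0].astype(int); w=45
    k=im[u[1]-w:u[1]+w,u[0]-w:u[0]+w]; ims.append(cv2.resize(k,(400,400),interpolation=cv2.INTER_CUBIC))
cv2.imwrite("pics/lug.png",np.hstack(ims)); print(robot.state()["ee_pos"])
```

```text
[0.44802222 0.05711556 0.0403517 ]
```

View pics/lug.png

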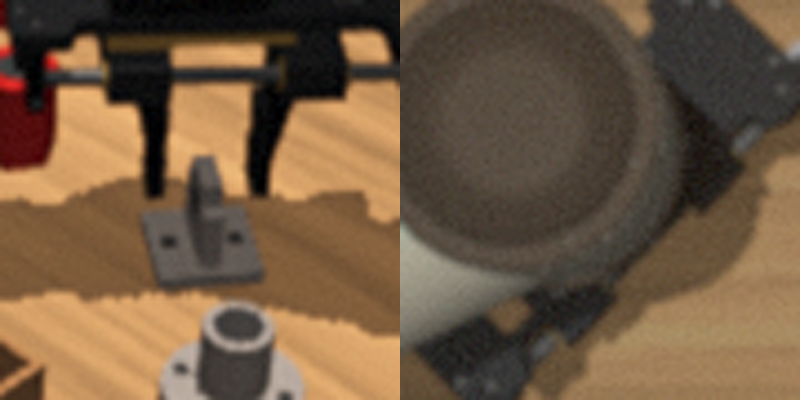

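Scene crop: the fingers straddle the lug's plate (scene crop about (205,190)) with clear space on both sides. I'll correct by 2–3 mm, go down and grip.

Call:
{"method": "arm_command", "body": {
  "commands": [
    [2,3,-12,0,45],
    [0,0,-12,0,45],
    [0,0,0,0,45],
    [0,0,0,0,0],
    [0,0,0,0,0]
  ]
}}

```text
time_s: 4.65
ee_pos: [0.4528, 0.0617, 0.0197]
tool_rot: [[-0.685, -0.729, 0.002], [-0.729, 0.685, 0.001], [-0.002, -0.001, -1.0]]
force: [0.8, -0.2, 0.1]
width: 0.0301
grip_force: 0.0
```

Call:
{"method": "arm_command", "body": {
  "commands": [
    [0,0,0,0,0],
    [0,0,0,0,0],
    [0,0,0,0,0],
    [0,0,0,0,0],
    [0,0,0,0,0]
  ]
}}

```text
time_s: 5.15
ee_pos: [0.4522, 0.0616, 0.019]
tool_rot: [[-0.685, -0.729, 0.0], [-0.729, 0.685, 0.0], [-0.0, -0.0, -1.0]]
force: [-0.4, 0.4, 5.4]
width: 0.01
grip_force: 30.0
```

Call:
{"method": "arm_command", "body": {
  "commands": [
    [0,0,30,0,0],
    [0,0,40,0,0],
    [0,0,35,0,0],
    [20,-1,0,5,0],
    [30,-1,0,5,0]
  ]
}}

```text
time_s: 5.65
ee_pos: [0.5012, 0.0594, 0.1244]
tool_rot: [[-0.544, -0.839, 0.0], [-0.839, 0.544, 0.001], [-0.001, 0.0, -1.0]]
force: [0.2, 0.7, -2.9]
width: 0.0099
grip_force: 30.0
```

Call:
{"method": "arm_command", "body": {
  "commands": [
    [40,-2,0,6,0],
    [45,-2,0,8,0],
    [45,-2,0,8,0],
    [30,-2,0,5,0],
    [15,-1,0,3,0]
  ]
}}

```text
time_s: 6.15
ee_pos: [0.6786, 0.05, 0.1209]
tool_rot: [[-0.054, -0.999, -0.002], [-0.999, 0.054, -0.0], [0.001, 0.002, -1.0]]
force: [-0.6, -0.2, -3.9]
width: 0.0096
grip_force: 30.0
```

Call:
{"method": "arm_command", "body": {
  "commands": [
    [0,0,-25,0,0],
    [0,0,-20,0,0],
    [0,0,0,0,0]
  ]
}}

```text
time_s: 6.45
ee_pos: [0.6733, 0.0497, 0.0729]
tool_rot: [[-0.058, -0.998, -0.011], [-0.998, 0.058, -0.002], [0.002, 0.011, -1.0]]
force: [-1.4, -0.4, -3.3]
width: 0.0097
grip_force: 30.0
```

Call:
{"method": "arm_command", "body": {
  "commands": [
    [2,1,-20,0,0],
    [0,0,-15,0,0],
    [0,0,-8,0,0],
    [0,0,-4,0,0],
    [0,0,0,0,0]
  ]
}}

```text
time_s: 6.95
ee_pos: [0.6788, 0.0514, 0.0312]
tool_rot: [[-0.056, -0.998, -0.001], [-0.998, 0.056, -0.0], [0.0, 0.001, -1.0]]
force: [-0.0, -0.2, -3.0]
width: 0.0098
grip_force: 30.0
```

Call:
{"method": "arm_command", "body": {
  "commands": [
    [0,0,-1.5,0,0],
    [0,0,0,0,0]
  ]
}}

```text
time_s: 7.15
ee_pos: [0.6794, 0.0516, 0.0308]
tool_rot: [[-0.056, -0.998, 0.001], [-0.998, 0.056, 0.0], [-0.0, -0.001, -1.0]]
force: [-0.3, 0.7, -2.5]
width: 0.0101
grip_force: 30.0
```

Call:
{"method": "arm_command", "body": {
  "commands": [
    [0,0,-3,0,0],
    [0,0,-2,0,0],
    [0,0,0,0,0]
  ]
}}

```text
time_s: 7.45
ee_pos: [0.6787, 0.0514, 0.0247]
tool_rot: [[-0.056, -0.998, -0.001], [-0.998, 0.056, -0.0], [0.0, 0.001, -1.0]]
force: [-0.5, 0.4, -3.4]
width: 0.01
grip_force: 30.0
```

Call:
{"method": "arm_command", "body": {
  "commands": [
    [0,0,-1.5,0,0],
    [0,0,-1,0,0],
    [0,0,0,0,0]
  ]
}}

```text
time_s: 7.75
ee_pos: [0.6792, 0.0515, 0.0231]
tool_rot: [[-0.056, -0.998, 0.0], [-0.998, 0.056, -0.0], [0.0, -0.0, -1.0]]
force: [-0.3, -0.5, -0.1]
width: 0.0098
grip_force: 30.0
```

Call:
{"method": "arm_command", "body": {
  "commands": [
    [0,0,0,0,38],
    [0,0,0,0,38],
    [0,0,0,0,38],
    [0,0,0,0,38],
    [0,0,25,0,38]
  ]
}}

```text
time_s: 8.25
ee_pos: [0.6762, 0.0509, 0.0439]
tool_rot: [[-0.057, -0.998, -0.008], [-0.998, 0.057, -0.001], [0.002, 0.008, -1.0]]
force: [-1.1, 0.2, -0.6]
width: 0.0323
grip_force: 0.0
```

Call:
{"method": "arm_command", "body": {
  "commands": [
    [0,0,40,0,57],
    [0,0,40,0,57],
    [-20,-15.5,0,-3,57],
    [-35,-27,0,-6,57],
    [-35,-27,0,-6,57]
  ]
}}

```text
time_s: 8.75
ee_pos: [0.5881, -0.0184, 0.1277]
tool_rot: [[-0.316, -0.949, 0.001], [-0.949, 0.316, 0.0], [-0.001, -0.001, -1.0]]
force: [0.1, -0.6, -0.1]
width: 0.0493
grip_force: 0.0
```

Call:
{"method": "arm_command", "body": {
  "commands": [
    [-35,-27,0,-6,57],
    [-35,-27,0,-6,57],
    [-35,-27,0,-6,57],
    [-30,-23,0,-4,57],
    [-14,-10,0,-2,57]
  ]
}}

```text
time_s: 9.25
ee_pos: [0.4372, -0.1334, 0.1277]
tool_rot: [[-0.675, -0.738, -0.001], [-0.738, 0.675, 0.0], [0.0, 0.001, -1.0]]
force: [0.8, -1.1, 0.7]
width: 0.0498
grip_force: 0.0
```

Call:
{"method": "arm_command", "body": {
  "commands": [
    [0,0,-30,0,57],
    [0,0,-25,0,57],
    [0,0,0,0,57],
    [0,0,0,0,57]
  ]
}}

```text
time_s: 9.65
ee_pos: [0.4408, -0.132, 0.0729]
tool_rot: [[-0.671, -0.741, 0.0], [-0.741, 0.671, -0.0], [0.0, -0.0, -1.0]]
force: [0.4, 0.3, -0.2]
width: 0.0496
grip_force: 0.0
```

```bash
cat > crop.py <<'E'
from h import *
import sys
def crop(pt,name,w=45,cams=P):
    ims=[]
    for c in cams:
        im=robot.read_camera(c); u=proj(c,[pt])[0].astype(int)
        ims.append(cv2.resize(cv2.getRectSubPix(im,(2*w,2*w),(float(u[0]),float(u[1]))),(400,400),interpolation=cv2.INTER_CUBIC))
    cv2.imwrite("pics/%s.png"%name,np.hstack(ims)); print(robot.state()["ee_pos"])
crop([float(v) for v in sys.argv[1:4]],sys.argv[4],int(sys.argv[5]))
E
python3 crop.py .53 -.03 .03 nut 85
```

```text
[ 0.4414998  -0.13187023  0.07370646]
```

View pics/nut.png

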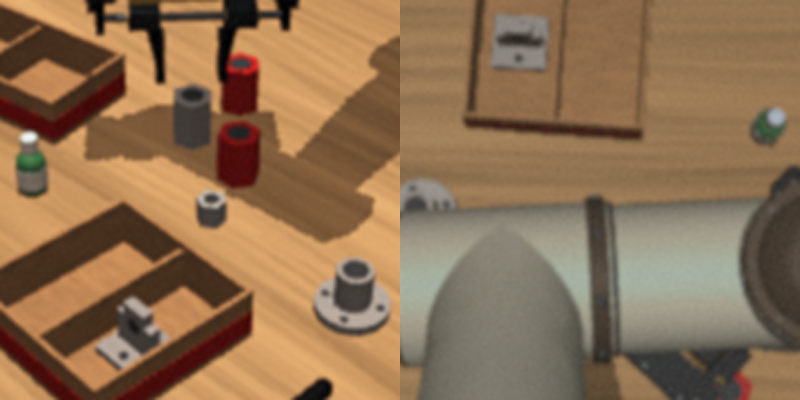

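Crops: the lug stands upright in the +y half (scene crop about (130,335)). The fingers hover on either side of the plain nut (about (192,115)), clear of both red ones.

Call:
{"method": "arm_command", "body": {
  "commands": [
    [-2,0,-20,0,57],
    [0,0,-20,0,57],
    [0,0,-15,0,57],
    [0,0,0,0,57],
    [0,0,0,0,0]
  ]
}}

```text
time_s: 10.25
ee_pos: [0.4391, -0.132, 0.0185]
tool_rot: [[-0.671, -0.741, 0.002], [-0.741, 0.671, -0.0], [-0.001, -0.001, -1.0]]
force: [-0.1, 0.2, 0.4]
width: 0.0465
grip_force: 0.0
```

Call:
{"method": "arm_command", "body": {
  "commands": [
    [0,0,0,0,0],
    [0,0,0,0,0],
    [0,0,0,0,0],
    [0,0,0,0,0],
    [0,0,0,0,0]
  ]
}}

```text
time_s: 10.75
ee_pos: [0.4392, -0.132, 0.0187]
tool_rot: [[-0.671, -0.741, 0.003], [-0.741, 0.671, -0.0], [-0.002, -0.002, -1.0]]
force: [0.3, 1.9, 6.4]
width: 0.0367
grip_force: 29.5
```

Call:
{"method": "arm_command", "body": {
  "commands": [
    [0,0,30,0,0],
    [0,0,40,0,0],
    [0,0,38,0,0],
    [18,8,0,3,0],
    [35,16,0,6,0]
  ]
}}

```text
time_s: 11.25
ee_pos: [0.489, -0.1083, 0.1266]
tool_rot: [[-0.547, -0.837, -0.0], [-0.837, 0.547, 0.001], [-0.001, 0.001, -1.0]]
force: [0.9, 0.1, -2.4]
width: 0.0362
grip_force: 29.5
```

Call:
{"method": "arm_command", "body": {
  "commands": [
    [42,19,0,7,0],
    [42,19,0,7,0],
    [42,19,0,7,0],
    [36,16,0,6,0],
    [18,8,0,3,0]
  ]
}}

```text
time_s: 11.75
ee_pos: [0.6729, -0.0254, 0.1237]
tool_rot: [[-0.052, -0.999, -0.001], [-0.999, 0.052, 0.0], [-0.0, 0.001, -1.0]]
force: [-0.4, -0.6, -3.0]
width: 0.0367
grip_force: 29.5
```

Call:
{"method": "arm_command", "body": {
  "commands": [
    [0,0,-20,0,0],
    [0,0,-20,0,0],
    [0,0,-10,0,0],
    [0,0,0,0,0]
  ]
}}

```text
time_s: 12.15
ee_pos: [0.6689, -0.0273, 0.0727]
tool_rot: [[-0.057, -0.998, -0.006], [-0.998, 0.057, -0.001], [0.001, 0.006, -1.0]]
force: [-0.2, 0.5, -3.2]
width: 0.0363
grip_force: 29.5
```

Call:
{"method": "arm_command", "body": {
  "commands": [
    [2,0,-15,0,0],
    [0,0,-15,0,0],
    [0,0,-10,0,0],
    [0,0,-6,0,0],
    [0,0,0,0,0]
  ]
}}

```text
time_s: 12.65
ee_pos: [0.6722, -0.0272, 0.0282]
tool_rot: [[-0.056, -0.998, -0.002], [-0.998, 0.056, -0.0], [0.001, 0.002, -1.0]]
force: [0.8, 0.3, -2.9]
width: 0.0366
grip_force: 29.5
```

Call:
{"method": "arm_command", "body": {
  "commands": [
    [0,0,-1.5,0,0],
    [0,0,-0.5,0,0],
    [0,0,0,0,0]
  ]
}}

```text
time_s: 12.95
ee_pos: [0.6733, -0.0269, 0.0281]
tool_rot: [[-0.056, -0.998, 0.001], [-0.998, 0.056, 0.0], [-0.0, -0.001, -1.0]]
force: [-0.0, 0.1, -2.8]
width: 0.0363
grip_force: 29.5
```

Call:
{"method": "arm_command", "body": {
  "commands": [
    [0,0,-2,0,0],
    [0,0,-1.5,0,0],
    [0,0,0,0,0]
  ]
}}

```text
time_s: 13.25
ee_pos: [0.6728, -0.027, 0.0238]
tool_rot: [[-0.056, -0.998, -0.001], [-0.998, 0.056, 0.0], [0.0, 0.001, -1.0]]
force: [0.2, 0.1, -2.9]
width: 0.0366
grip_force: 29.5
```

Call:
{"method": "arm_command", "body": {
  "commands": [
    [0,0,-1,0,0],
    [0,0,-0.5,0,0],
    [0,0,0,0,0]
  ]
}}

```text
time_s: 13.55
ee_pos: [0.6731, -0.027, 0.0229]
tool_rot: [[-0.056, -0.998, 0.0], [-0.998, 0.056, -0.0], [0.0, -0.0, -1.0]]
force: [-0.2, 0.6, -0.7]
width: 0.0363
grip_force: 29.5
```

Call:
{"method": "arm_command", "body": {
  "commands": [
    [0,0,0,0,55],
    [0,0,0,0,55],
    [0,0,0,0,55],
    [0,0,0,0,55],
    [0,0,25,0,55]
  ]
}}

```text
time_s: 14.05
ee_pos: [0.6702, -0.0273, 0.0441]
tool_rot: [[-0.057, -0.998, -0.008], [-0.998, 0.057, -0.001], [0.001, 0.008, -1.0]]
force: [-0.5, -0.3, -0.6]
width: 0.0478
grip_force: 0.0
```

Call:
{"method": "arm_command", "body": {
  "commands": [
    [0,0,40,0,60],
    [0,0,40,0,60],
    [-20,20,0,0,60],
    [-35,36,0,0,60],
    [-35,36,0,0,60]
  ]
}}

```text
time_s: 14.55
ee_pos: [0.5826, 0.0651, 0.1279]
tool_rot: [[-0.058, -0.998, 0.001], [-0.998, 0.058, 0.001], [-0.001, -0.001, -1.0]]
force: [0.4, 1.7, -0.4]
width: 0.0522
grip_force: 0.0
```

Call:
{"method": "arm_command", "body": {
  "commands": [
    [-35,36,0,0,60],
    [-20,24,0,0,60],
    [-9.5,9.5,0,0,60],
    [0,0,-30,0,60],
    [0,0,-30,0,60]
  ]
}}

```text
time_s: 15.05
ee_pos: [0.52, 0.135, 0.0683]
tool_rot: [[-0.055, -0.998, 0.004], [-0.998, 0.055, 0.002], [-0.002, -0.004, -1.0]]
force: [-0.4, 0.1, -0.7]
width: 0.052
grip_force: 0.0
```

Call:
{"method": "arm_command", "body": {
  "commands": [
    [0,0,0,0,60],
    [0,0,0,0,60]
  ]
}}

```text
time_s: 15.25
ee_pos: [0.5196, 0.1337, 0.0678]
tool_rot: [[-0.056, -0.998, -0.0], [-0.998, 0.056, -0.001], [0.001, -0.0, -1.0]]
force: [0.5, 0.4, -0.6]
width: 0.0521
grip_force: 0.0
```

```bash
python3 crop.py .57 .07 .03 fl 70
```

```text
[0.52042143 0.1342584  0.06902656]
```

View pics/fl.png

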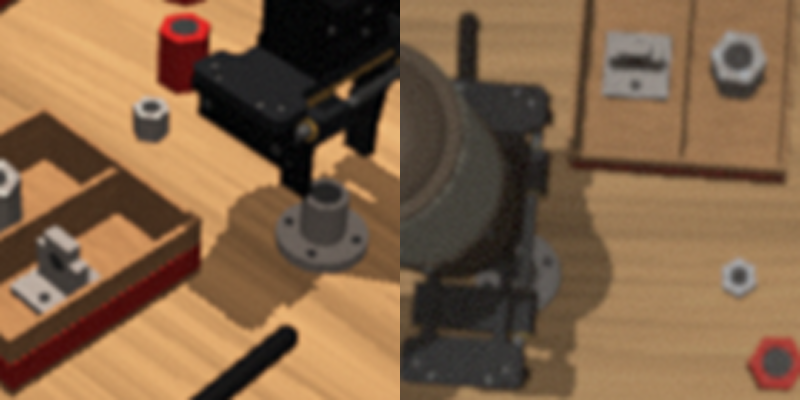

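Crops: lug and nut are each upright in their half of the square carton (top crop (637,65) and (738,65)), and the small nut is untouched. The gripper is over the flange hub.

Call:
{"method": "arm_command", "body": {
  "commands": [
    [-1,0,-20,0,60],
    [0,0,-20,0,60],
    [0,0,-9,0,60],
    [0,0,0,0,60],
    [0,0,0,0,0]
  ]
}}

```text
time_s: 15.85
ee_pos: [0.5189, 0.1343, 0.0195]
tool_rot: [[-0.056, -0.998, 0.002], [-0.998, 0.056, 0.001], [-0.001, -0.002, -1.0]]
force: [0.2, -0.4, -0.3]
width: 0.0493
grip_force: 0.0
```

Call:
{"method": "arm_command", "body": {
  "commands": [
    [0,0,0,0,0],
    [0,0,0,0,0],
    [0,0,0,0,0],
    [0,0,0,0,0],
    [0,0,0,0,0]
  ]
}}

```text
time_s: 16.35
ee_pos: [0.518, 0.1341, 0.0193]
tool_rot: [[-0.056, -0.998, 0.0], [-0.998, 0.056, 0.0], [-0.0, -0.0, -1.0]]
force: [-2.1, -0.8, 5.9]
width: 0.0313
grip_force: 30.0
```

Call:
{"method": "arm_command", "body": {
  "commands": [
    [0,0,30,0,0],
    [0,0,40,0,0],
    [0,0,38,0,0],
    [-0.5,-20,0,0,0],
    [-0.5,-38,0,1,0]
  ]
}}

```text
time_s: 16.85
ee_pos: [0.5177, 0.0773, 0.1275]
tool_rot: [[-0.035, -0.999, 0.003], [-0.999, 0.035, 0.002], [-0.002, -0.003, -1.0]]
force: [1.0, -1.3, -4.0]
width: 0.0313
grip_force: 30.0
```

Call:
{"method": "arm_command", "body": {
  "commands": [
    [-0.5,-46,0,1,0],
    [-0.5,-46,0,1,0],
    [-0.5,-46,0,1,0],
    [-0.5,-46,0,1,0],
    [-0.5,-46,0,1,0]
  ]
}}

```text
time_s: 17.35
ee_pos: [0.5135, -0.1556, 0.1257]
tool_rot: [[0.049, -0.999, -0.001], [-0.999, -0.049, 0.0], [-0.001, 0.001, -1.0]]
force: [1.2, 0.9, -3.2]
width: 0.0314
grip_force: 30.0
```

Call:
{"method": "arm_command", "body": {
  "commands": [
    [-0.5,-46,0,1,0],
    [-0.5,-46,0,1,0],
    [-0.5,-46,0,1,0],
    [-1,-46,0,1,0],
    [-0.5,-30,0,1,0]
  ]
}}

```text
time_s: 17.85
ee_pos: [0.5104, -0.3706, 0.1251]
tool_rot: [[0.134, -0.991, -0.001], [-0.991, -0.134, 0.001], [-0.001, 0.001, -1.0]]
force: [0.5, 0.9, -3.6]
width: 0.0313
grip_force: 30.0
```

Call:
{"method": "arm_command", "body": {
  "commands": [
    [-0.5,-19,0,0,0],
    [0,0,-20,0,0],
    [0,0,-20,0,0],
    [0,0,-10,0,0],
    [0,0,0,0,0]
  ]
}}

```text
time_s: 18.35
ee_pos: [0.5097, -0.3858, 0.0742]
tool_rot: [[0.136, -0.991, -0.004], [-0.991, -0.136, 0.002], [-0.003, 0.004, -1.0]]
force: [0.4, 0.3, -2.6]
width: 0.0311
grip_force: 30.0
```

Call:
{"method": "arm_command", "body": {
  "commands": [
    [1.5,-1.5,-20,0,0],
    [0,0,-15,0,0],
    [0,0,-9,0,0],
    [0,0,-3,0,0],
    [0,0,0,0,0]
  ]
}}

```text
time_s: 18.85
ee_pos: [0.5128, -0.3885, 0.0299]
tool_rot: [[0.136, -0.991, 0.0], [-0.991, -0.136, -0.0], [0.0, -0.0, -1.0]]
force: [-0.3, -0.6, -2.9]
width: 0.031
grip_force: 30.0
```

Call:
{"method": "arm_command", "body": {
  "commands": [
    [0,0,-1.5,0,0],
    [0,0,0,0,0]
  ]
}}

```text
time_s: 19.05
ee_pos: [0.5129, -0.3887, 0.0288]
tool_rot: [[0.136, -0.991, 0.001], [-0.991, -0.136, -0.001], [0.001, -0.001, -1.0]]
force: [-0.5, -0.8, -2.5]
width: 0.0317
grip_force: 30.0
```

Call:
{"method": "arm_command", "body": {
  "commands": [
    [0,0,-2.5,0,0],
    [0,0,-1.5,0,0],
    [0,0,0,0,0]
  ]
}}

```text
time_s: 19.35
ee_pos: [0.5122, -0.3884, 0.0238]
tool_rot: [[0.135, -0.991, -0.0], [-0.991, -0.135, 0.0], [-0.0, 0.0, -1.0]]
force: [0.8, 1.0, -2.5]
width: 0.0312
grip_force: 30.0
```

Call:
{"method": "arm_command", "body": {
  "commands": [
    [0,0,-1.2,0,0],
    [0,0,-0.5,0,0],
    [0,0,0,0,0]
  ]
}}

```text
time_s: 19.65
ee_pos: [0.5125, -0.3886, 0.0233]
tool_rot: [[0.136, -0.991, 0.0], [-0.991, -0.136, -0.0], [0.0, -0.0, -1.0]]
force: [-2.3, 1.0, 3.8]
width: 0.0317
grip_force: 30.0
```

Call:
{"method": "arm_command", "body": {
  "commands": [
    [0,0,0,0,50],
    [0,0,0,0,50],
    [0,0,0,0,50],
    [0,0,0,0,50],
    [0,0,25,0,50]
  ]
}}

```text
time_s: 20.15
ee_pos: [0.51, -0.3871, 0.0438]
tool_rot: [[0.135, -0.991, -0.007], [-0.991, -0.135, 0.004], [-0.005, 0.006, -1.0]]
force: [-0.3, 0.2, -0.8]
width: 0.043
grip_force: 0.0
```

Call:
{"method": "arm_command", "body": {
  "commands": [
    [0,0,45,0,0],
    [0,0,45,0,0],
    [0,20,20,0,0],
    [-2,40,0,0,0],
    [-3,47,0,0,0]
  ]
}}

```text
time_s: 20.65
ee_pos: [0.5079, -0.2813, 0.1581]
tool_rot: [[0.133, -0.991, 0.003], [-0.991, -0.133, -0.001], [0.001, -0.003, -1.0]]
force: [-0.3, 1.3, -0.1]
width: 0.0114
grip_force: 0.0
```

Call:
{"method": "arm_command", "body": {
  "commands": [
    [-3,47,0,-1,0],
    [-3,47,0,-1,0],
    [-3,47,0,-1,0],
    [-3,47,0,-1,0],
    [-3,47,0,-1,0]
  ]
}}

```text
time_s: 21.15
ee_pos: [0.4922, -0.0447, 0.1576]
tool_rot: [[0.048, -0.999, 0.001], [-0.999, -0.048, 0.0], [-0.0, -0.001, -1.0]]
force: [1.4, -0.9, 0.2]
width: 0.0009
grip_force: 0.0
```

Call:
{"method": "arm_command", "body": {
  "commands": [
    [-3,47,0,0,0],
    [-3,47,0,0,0],
    [-3,47,0,0,0],
    [-3,47,0,0,0],
    [-3,47,0,0,0]
  ]
}}

```text
time_s: 21.65
ee_pos: [0.4771, 0.1905, 0.1576]
tool_rot: [[0.049, -0.999, 0.001], [-0.999, -0.049, 0.001], [-0.0, -0.001, -1.0]]
force: [1.3, -0.4, 0.5]
width: 0.0004
grip_force: 0.0
```

```bash
python3 - <<'E'
from h import *
X=[.4712,.3398,np.radians(2.5)]
k=T(X,np.array([[0,.0298,.128]]))[0]; print("knob pred",k.round(4))
for c in P:
    robot.read_camera(c); print(c,proj(c,[k])[0].round(1))
    for d in robot.cut_out("clamp_knob",c)[:2]:
        ys,xs=np.nonzero(d["mask"]); print(d["score"],d["bbox"],xs.mean(),ys.mean())
E
python3 crop.py .47 .34 .06 kn 60
```

```text
knob pred [0.4699 0.3696 0.128 ]
scene [513.7 297.7]
0.88 [506.7, 292.6, 523.7, 332.2] 514.6908517350158 309.2397476340694
top [123.7 244.9]
[0.47720701 0.18776936 0.15713337]
```

View pics/kn.png

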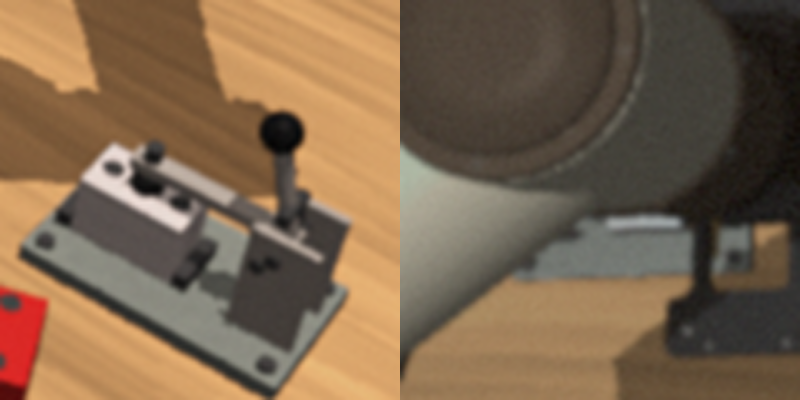

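Knob prediction matches the picture to about 1 px (scene px (515,298)). The handle is closed, so I'll come in on its block side with shut fingers.

Call:
{"method": "arm_command", "body": {
  "commands": [
    [-2,45,0,0,0],
    [-2,45,0,0,0],
    [-1.5,35,0,0,0],
    [0,12,0,0,0],
    [0,0,0,0,0]
  ]
}}

```text
time_s: 22.45
ee_pos: [0.4722, 0.3254, 0.157]
tool_rot: [[0.049, -0.999, -0.0], [-0.999, -0.049, -0.0], [0.0, 0.0, -1.0]]
force: [0.6, -0.7, -0.1]
width: 0.0006
grip_force: 0.0
```

Call:
{"method": "arm_command", "body": {
  "commands": [
    [0,0,-20,0,0],
    [0,0,-20,0,0],
    [0,0,-8,0,0],
    [0,0,0,0,0]
  ]
}}

```text
time_s: 22.85
ee_pos: [0.4717, 0.3233, 0.1084]
tool_rot: [[0.047, -0.999, -0.002], [-0.999, -0.047, -0.002], [0.002, 0.002, -1.0]]
force: [-0.0, -0.3, 0.5]
width: 0.0005
grip_force: 0.0
```

Call:
{"method": "arm_command", "body": {
  "commands": [
    [0,8,0,0,0],
    [0,8,0,0,0],
    [0,5,0,0,0],
    [0,5,0,0,0],
    [0,5,0,0,0]
  ]
}}

```text
time_s: 23.35
ee_pos: [0.4719, 0.3571, 0.1096]
tool_rot: [[0.049, -0.999, 0.0], [-0.999, -0.049, 0.0], [-0.0, -0.0, -1.0]]
force: [-0.6, -0.1, 0.0]
width: 0.0005
grip_force: 0.3
```

Call:
{"method": "arm_command", "body": {
  "commands": [
    [0,5,0,0,0],
    [0,5,0,0,0],
    [0,5,0,0,0]
  ]
}}

```text
time_s: 23.65
ee_pos: [0.4719, 0.372, 0.1093]
tool_rot: [[0.049, -0.999, -0.0], [-0.999, -0.049, 0.0], [-0.0, 0.0, -1.0]]
force: [-0.5, -0.2, 1.2]
width: 0.0005
grip_force: 0.1
```

```bash
python3 crop.py .47 .35 .08 kn2 50
```

```text
[0.47203354 0.37235456 0.10928194]
```

View pics/kn2.png

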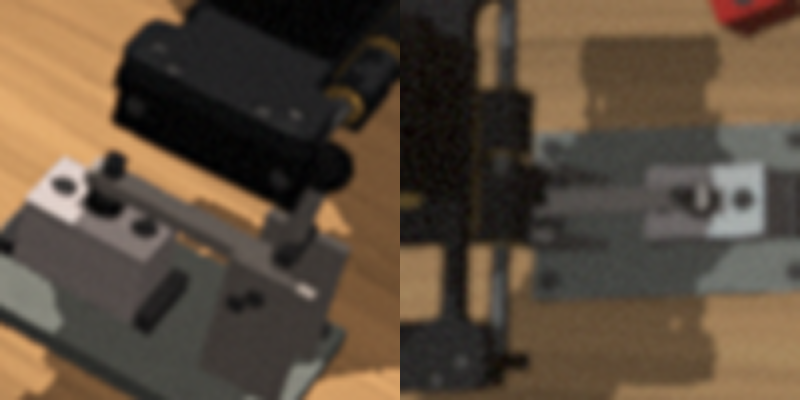

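The scene crop shows the handle leaning past upright, with the knob at about (330,165) riding ahead of the fingers. I'll push on.

Call:
{"method": "arm_command", "body": {
  "commands": [
    [0,6,0,0,0],
    [0,6,0,0,0],
    [0,6,0,0,0],
    [0,6,0,0,0]
  ]
}}

```text
time_s: 24.15
ee_pos: [0.472, 0.3962, 0.1094]
tool_rot: [[0.049, -0.999, 0.0], [-0.999, -0.049, 0.0], [-0.0, -0.0, -1.0]]
force: [0.6, -0.9, -0.4]
width: 0.0009
grip_force: 0.0
```

Call:
{"method": "arm_command", "body": {
  "commands": [
    [0,6,0,0,0],
    [0,6,0,0,0],
    [0,6,0,0,0],
    [0,4,0,0,0]
  ]
}}

```text
time_s: 24.55
ee_pos: [0.4719, 0.4182, 0.1093]
tool_rot: [[0.049, -0.999, 0.0], [-0.999, -0.049, 0.0], [-0.0, -0.0, -1.0]]
force: [-0.0, -0.4, 0.8]
width: 0.0004
grip_force: 0.0
```

```bash
python3 crop.py .47 .37 .08 kn3 50
```

```text
[0.47195331 0.41809881 0.10927484]
```

View pics/kn3.png

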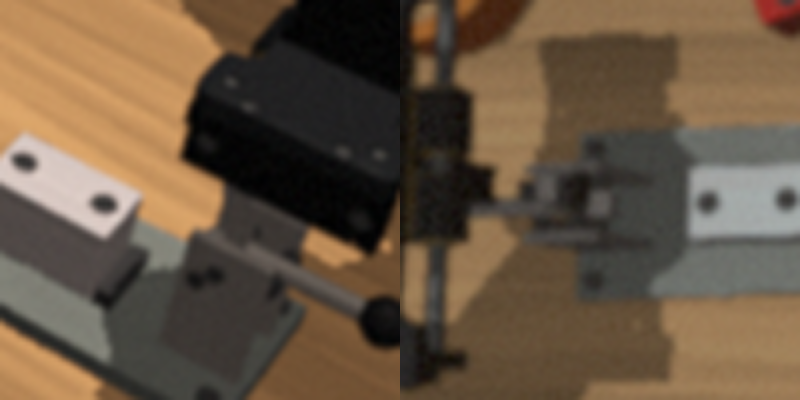

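The clamp is open: the handle lies over to +y, with the knob at scene crop (385,322), and the block is clear. I'll rise and refit the block.

Call:
{"method": "arm_command", "body": {
  "commands": [
    [0,0,30,0,0],
    [0,0,45,0,60],
    [0,0,45,0,60],
    [0,-20,0,0,60],
    [0,-30,0,0,60]
  ]
}}

```text
time_s: 25.15
ee_pos: [0.4722, 0.3684, 0.231]
tool_rot: [[0.05, -0.999, 0.002], [-0.999, -0.05, 0.003], [-0.003, -0.002, -1.0]]
force: [1.1, 0.3, -0.9]
width: 0.0246
grip_force: 0.0
```

Call:
{"method": "arm_command", "body": {
  "commands": [
    [0,-30,0,0,60],
    [0,-22,0,0,60],
    [0,-7,0,0,60],
    [0,0,0,0,60]
  ]
}}

```text
time_s: 25.55
ee_pos: [0.472, 0.3078, 0.2298]
tool_rot: [[0.047, -0.999, 0.0], [-0.999, -0.047, 0.001], [-0.0, -0.0, -1.0]]
force: [0.3, 0.7, -0.7]
width: 0.0509
grip_force: 0.0
```

Run:
```python
from h import *
M["block_center"]=[box(-18,18,-30,30,12,52)]
ms={}
for c in P:
    im=robot.read_camera(c); m,d=get("block_center",c,im)
    if m is not None: ms[c]=m; print(c,d["bbox"],m.sum(), proj(c,[[.4725,.3098,.032]]))
for k in [["scene"]]+([list(ms)] if len(ms)>1 else []):
    r=fit("block_center",{c:ms[c] for c in k},[.4725,.3098,.04]); print(k,r.x[:2],np.degrees(r.x[2]),r.fun)
print(robot.state()["ee_pos"])
```

```text
scene [448.5, 300.6, 488.6, 345.6] 1092 [[471.20392736 321.47829343]]
top [155.6, 235.8, 189.5, 260.9] 635 [[173.99531154 248.72629744]]
['scene'] [0.4737014  0.30888281] 5.549735155768245 0.01662527024745941
['scene', 'top'] [0.47406824 0.30913108] 5.603386825338272 0.07058162242174149
[0.47202208 0.30940517 0.22915405]
```

Call:
{"method": "arm_command", "body": {
  "commands": [
    [1.5,-3,-45,0.5,60],
    [0,0,-45,0,60],
    [0,0,-40,0,60],
    [0,0,-25,0,60],
    [0,0,0,0,60]
  ]
}}

```text
time_s: 26.25
ee_pos: [0.4713, 0.3042, 0.0701]
tool_rot: [[0.058, -0.998, -0.007], [-0.998, -0.058, -0.007], [0.006, 0.007, -1.0]]
force: [-0.4, -0.5, -0.4]
width: 0.0521
grip_force: 0.0
```

Call:
{"method": "arm_command", "body": {
  "commands": [
    [0,0,-20,0,60],
    [0,0,-15,0,60],
    [0,0,-10,0,60],
    [0,0,-8,0,60],
    [0,0,0,0,60]
  ]
}}

```text
time_s: 26.75
ee_pos: [0.4734, 0.3057, 0.0211]
tool_rot: [[0.058, -0.998, -0.0], [-0.998, -0.058, -0.0], [0.0, 0.0, -1.0]]
force: [0.4, -0.3, -0.0]
width: 0.0524
grip_force: 0.0
```

Call:
{"method": "arm_command", "body": {
  "commands": [
    [0,0,0,0,0],
    [0,0,0,0,0],
    [0,0,0,0,0],
    [0,0,0,0,0],
    [0,0,0,0,0]
  ]
}}

```text
time_s: 27.25
ee_pos: [0.4736, 0.3057, 0.022]
tool_rot: [[0.058, -0.998, 0.001], [-0.998, -0.058, 0.001], [-0.0, -0.001, -1.0]]
force: [-1.7, -1.2, 4.5]
width: 0.0357
grip_force: 30.0
```

Call:
{"method": "arm_command", "body": {
  "commands": [
    [0,0,4,0,0],
    [0,0,6,0,0],
    [0,0,0,0,0]
  ]
}}

```text
time_s: 27.55
ee_pos: [0.4738, 0.3058, 0.032]
tool_rot: [[0.057, -0.998, 0.001], [-0.998, -0.057, 0.001], [-0.001, -0.001, -1.0]]
force: [0.5, 0.2, -2.5]
width: 0.0359
grip_force: 30.0
```

Call:
{"method": "arm_command", "body": {
  "commands": [
    [0,0,30,0,0],
    [0,0,40,0,0],
    [0,0,28,0,0],
    [0.8,-20,0,0,0],
    [1.5,-38,0,0,0]
  ]
}}

```text
time_s: 28.05
ee_pos: [0.4759, 0.2483, 0.1296]
tool_rot: [[0.06, -0.998, 0.001], [-0.998, -0.06, 0.002], [-0.002, -0.001, -1.0]]
force: [-0.3, -1.7, -3.6]
width: 0.0358
grip_force: 30.0
```

Call:
{"method": "arm_command", "body": {
  "commands": [
    [1.8,-46,0,0.5,0],
    [1.8,-46,0,0.5,0],
    [1.8,-46,0,0.5,0],
    [1.8,-46,0,0.5,0],
    [1.8,-46,0,0.5,0]
  ]
}}

```text
time_s: 28.55
ee_pos: [0.4831, 0.015, 0.1283]
tool_rot: [[0.101, -0.995, -0.002], [-0.995, -0.101, -0.0], [0.0, 0.002, -1.0]]
force: [1.3, -0.6, -1.5]
width: 0.0358
grip_force: 30.0
```

Call:
{"method": "arm_command", "body": {
  "commands": [
    [1.8,-46,0,0.5,0],
    [1.8,-46,0,0.5,0],
    [1.8,-46,0,0.5,0],
    [1.8,-46,0,0.5,0],
    [1.8,-46,0,0,0]
  ]
}}

```text
time_s: 29.05
ee_pos: [0.4919, -0.2145, 0.1281]
tool_rot: [[0.135, -0.991, -0.002], [-0.991, -0.135, 0.001], [-0.001, 0.002, -1.0]]
force: [1.4, -0.8, -1.9]
width: 0.036
grip_force: 30.0
```

Call:
{"method": "arm_command", "body": {
  "commands": [
    [1.8,-40,0,0,0],
    [0.8,-30,0,0,0],
    [0,0,-15,0,0],
    [0,0,-15,0,0],
    [0,0,0,0,0]
  ]
}}

```text
time_s: 29.55
ee_pos: [0.4928, -0.2822, 0.0957]
tool_rot: [[0.133, -0.991, -0.008], [-0.991, -0.133, 0.003], [-0.004, 0.007, -1.0]]
force: [-0.1, 0.1, -2.6]
width: 0.0355
grip_force: 30.0
```

```bash
python3 crop.py .5 -.3 .04 blk 65
```

```text
[ 0.495331   -0.28259005  0.09853692]
```

View pics/blk.png

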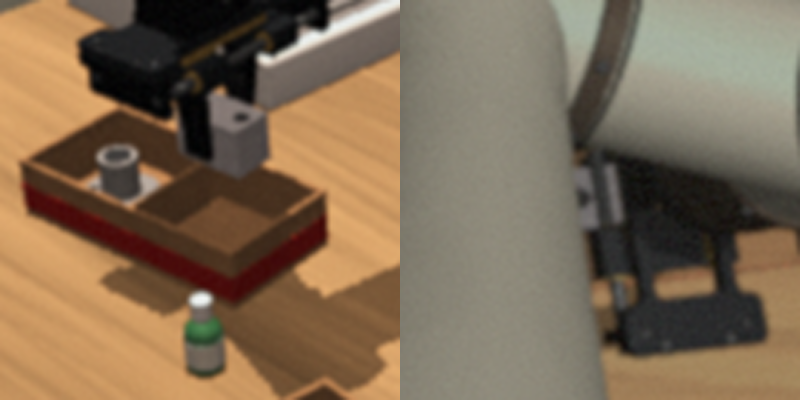

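The flange stands in the far half and the block is held above the empty half (scene crop (230,140)). Lowering.

Call:
{"method": "arm_command", "body": {
  "commands": [
    [1,-1,-25,0,0],
    [0,0,-20,0,0],
    [0,0,-15,0,0],
    [0,0,-10,0,0],
    [0,0,0,0,0]
  ]
}}

```text
time_s: 30.15
ee_pos: [0.4968, -0.2832, 0.0286]
tool_rot: [[0.136, -0.991, -0.002], [-0.991, -0.136, 0.001], [-0.001, 0.002, -1.0]]
force: [-0.9, 0.3, -3.1]
width: 0.0363
grip_force: 30.0
```

Call:
{"method": "arm_command", "body": {
  "commands": [
    [0,0,-5,0,0],
    [0,0,-3,0,0],
    [0,0,0,0,0]
  ]
}}

```text
time_s: 30.45
ee_pos: [0.4974, -0.2835, 0.0215]
tool_rot: [[0.136, -0.991, 0.0], [-0.991, -0.136, -0.0], [0.0, -0.0, -1.0]]
force: [1.0, 0.0, -2.1]
width: 0.0359
grip_force: 30.0
```

Call:
{"method": "arm_command", "body": {
  "commands": [
    [0,0,-3,0,0],
    [0,0,-2.5,0,0],
    [0,0,0,0,0]
  ]
}}

```text
time_s: 30.75
ee_pos: [0.4971, -0.2834, 0.0155]
tool_rot: [[0.135, -0.991, -0.001], [-0.991, -0.135, 0.0], [-0.0, 0.001, -1.0]]
force: [-0.0, 0.5, -2.1]
width: 0.0358
grip_force: 30.0
```

Call:
{"method": "arm_command", "body": {
  "commands": [
    [0,0,-1.2,0,0],
    [0,0,-0.6,0,0],
    [0,0,0,0,0]
  ]
}}

```text
time_s: 31.05
ee_pos: [0.4974, -0.2835, 0.0141]
tool_rot: [[0.135, -0.991, 0.0], [-0.991, -0.135, -0.0], [0.0, -0.0, -1.0]]
force: [-0.2, -0.1, -1.9]
width: 0.0355
grip_force: 30.0
```

Call:
{"method": "arm_command", "body": {
  "commands": [
    [0,0,-0.8,0,0],
    [0,0,0,0,0]
  ]
}}

```text
time_s: 31.25
ee_pos: [0.4975, -0.2835, 0.0141]
tool_rot: [[0.136, -0.991, 0.0], [-0.991, -0.136, -0.0], [0.0, -0.0, -1.0]]
force: [-1.6, 2.2, 4.7]
width: 0.0359
grip_force: 30.0
```

Call:
{"method": "arm_command", "body": {
  "commands": [
    [0,0,0,0,54],
    [0,0,0,0,54],
    [0,0,0,0,54],
    [0,0,0,0,54],
    [0,0,15,0,54]
  ]
}}

```text
time_s: 31.75
ee_pos: [0.4958, -0.283, 0.0264]
tool_rot: [[0.135, -0.991, -0.005], [-0.991, -0.135, 0.002], [-0.002, 0.004, -1.0]]
force: [-0.1, 0.3, 0.1]
width: 0.0466
grip_force: 0.0
```

Call:
{"method": "arm_command", "body": {
  "commands": [
    [0,0,45,0,54],
    [0,0,45,0,54],
    [0,0,45,0,54],
    [0,0,40,0,54],
    [-30,-30,20,0,54]
  ]
}}

```text
time_s: 32.25
ee_pos: [0.4711, -0.313, 0.2277]
tool_rot: [[0.141, -0.99, 0.008], [-0.99, -0.141, -0.004], [0.005, -0.007, -1.0]]
force: [0.2, -0.6, 0.8]
width: 0.0471
grip_force: 0.0
```

Call:
{"method": "arm_command", "body": {
  "commands": [
    [-30,-45,0,0,54],
    [-30,-45,0,0,54],
    [-30,-45,0,0,54],
    [-30,-45,0,0,54],
    [-20,-45,0,0,54]
  ]
}}

```text
time_s: 32.75
ee_pos: [0.3346, -0.5261, 0.2235]
tool_rot: [[0.135, -0.991, 0.0], [-0.991, -0.135, 0.0], [0.0, -0.0, -1.0]]
force: [0.6, -0.5, 0.0]
width: 0.0472
grip_force: 0.0
```

Call:
{"method": "arm_command", "body": {
  "commands": [
    [-20,-40,0,0,54],
    [0,-20,0,0,54],
    [0,0,0,0,54],
    [0,0,0,0,54]
  ]
}}

```text
time_s: 33.15
ee_pos: [0.3161, -0.5847, 0.2224]
tool_rot: [[0.135, -0.991, -0.001], [-0.991, -0.135, 0.001], [-0.001, 0.0, -1.0]]
force: [0.2, -0.1, -0.7]
width: 0.0469
grip_force: 0.0
```

Run:
```python
from h import *
a=robot.read_camera("scene")[150:410,170:540]; b=robot.read_camera("top")[140:340,100:560]
a=cv2.resize(a,(400,281),interpolation=cv2.INTER_AREA); b=cv2.resize(b,(690,300),interpolation=cv2.INTER_CUBIC)
o=np.zeros((590,690,3),np.uint8); o[:281,:400]=a; o[290:,:]=b
cv2.imwrite("pics/end.png",o); s=robot.state(); print(s["ee_pos"],s["force"],s["time_s"])
```

```text
[ 0.31676383 -0.58392146  0.22325826] [0.91423935 1.36312653 1.23509721] 33.25
```

View pics/end.png

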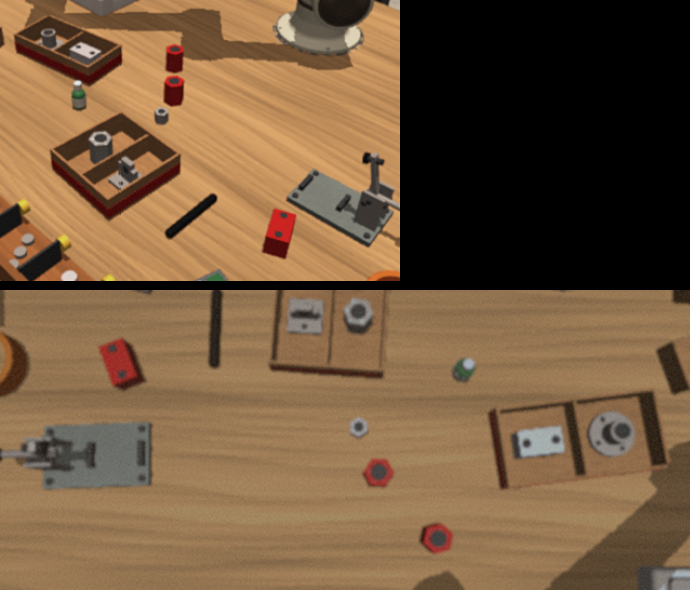

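The final picture shows all four parts upright, one in each carton half. The clamp is open, and the small nut and red parts are where they were.

```bash
python3 -c "
from workcell import robot
print(robot.finish_job())"
```

```text
the job is handed in; nothing more can be done
None
```

Both kits are made up and handed in at about 33 s: the lug bracket and large nut are in the square carton, the flange and block are in the long carton, the clamp is open, and the small nut and red look-alikes are untouched.

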